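# Set the filter lever of a microscope light source to its third click

### The job

On top of the white light source, push the orange filter lever all the way back to its home end at the red mark, then push it out again, counting the clicks, and stop at the third click from home without ever running on into the fourth. Push with the fingertips against one of the lever's two flat orange faces at a time; never pinch it between the fingers or press both faces at once. Leave the dish, the bottle and the tube rack standing where they are.

Things in the scene. Friction and masses are not known exactly. Their poses are not given: they have to be found in the camera images.
- lamp: White light source fixed to the bench: 170 (its x) by 270 (its y) by 85 mm high. Origin: centre of its underside, on the bench; z up, y along the lever's slot. The slot lies in the flat top at x = 0; a red bar at y = -60 mm marks the home end; round swatches, lighter to darker, stand beside clicks 1 to 5 at x = +29 mm.
- lens (a point): Lens head of the lamp's fixed light guide, 24 mm across; this point is its lower end, 54 mm above the bench. The guide leaves the lamp's far (+x) face at y = -75 mm, arches up to 100 mm above the bench and ends at x = 192 mm.
- filter_lever (a joint): Travel of the lever along the lamp's +y, in m; 0 is home. Sprung clicks at 0 (home), 0.014, 0.028, 0.042 (third), 0.056, 0.070; end stops at -0.002 and 0.072. About 5 N pushes it out of a click; half way to the next it snaps on by itself into that click and stays there when let go. Starts in click 1 or 2.
- lever_top (a point): Middle of the lever's top, 124 mm above the bench. The lever is an upright tab: two flat orange plates square to the slot, 30 mm wide (lamp x), 36 mm high (88 to 124 mm above the bench), 3 mm thick, 18 mm over both outer faces (lamp y), a black core 20 mm wide between them. At home it stands at lamp y = -35 mm; it moves with the joint.
- third_click (a point): Point on the housing's top, in the slot, where the middle of the lever stands at the third click (lamp x = 0, y = 7 mm, z = 85 mm).
- face_home: The lever's orange plate on the home side (lamp -y): push on it to move the lever out, away from home. Origin at the middle of its lower edge, 7.5 mm from the middle of the lever; same axes as the lamp.
- face_far: The lever's orange plate on the side away from home (lamp +y): push on it to move the lever towards home. Origin at the middle of its lower edge, 7.5 mm from the middle of the lever; same axes as the lamp.
- dish: Loose closed glass culture dish, 90 mm across, 14 mm high, under the lens head. Origin at the centre of its underside. Not to be moved.
- bottle: Loose amber bottle with blue cap, 60 mm across, 130 mm high, beside the lamp's +y end. Origin at the centre of its underside. Not to be moved.
- tube_rack: Loose white tube rack, 50 by 120 mm, 61 mm high with its blue and red tube caps, beside the lamp's -y end. Origin at the centre of its underside. Not to be moved.

How it is judged:
On the way, in this order (a step that is already met when the one before it is completed fails the run):
1. the lever is pushed back home (value of joint filter_lever below 0.003 m), for 0.1 s.
2. the lever is clicked out to the third click (value of joint filter_lever between 0.039 and 0.045 m), for 0.2 s.
At the end, for the whole second after the job is handed in: The lever rests in the third click (joint 0.042 m, within 3 mm) after having been home; dish, bottle and tube rack are within 15 mm of where they stood, the bottle upright (all of step 2 and velocity of joint filter_lever between -0.01 and 0.01 m/s and distance of each of dish, bottle, tube_rack from where it was at the start of the episode below 0.015 m and angle between bottle's own z axis and vertical below 0.2 rad); the robot touches nothing.
It fails at once if the lever ran past the third click into the fourth (joint above 0.051 m) (value of joint filter_lever above 0.051 m).
It fails at once if the lever was pinched: the fingers pressed both of its faces at once (over 0.5 N each) (contact force between each of face_home, face_far and the fingers above 0.5 N).
It fails at once if a bystander was lifted, carried, knocked over or shoved (more than 15 mm) (distance of any of dish, bottle, tube_rack from where it was at the start of the episode above 0.015 m or angle between bottle's own z axis and vertical above 0.2 rad).
It also fails if it takes over 45 s, if anything falls off the work surface, if the arm or the gripper's body presses on something with over 40 N, if the wrist force passes 120 N, or if a joint passes its speed limit or range.

### The arm

A 6-joint arm with a two-finger parallel gripper is mounted at the origin on the work surface. World frame = base frame: x ahead of the robot, y to its left, z up, the work surface at z = 0. Lengths are in m, angles in rad, forces in N, time in s.
With the tool pointing down it reaches from about 0.325 to 0.925 m from the base axis. Payload 3.1 kg.
Tool frame: the origin (TCP) lies midway between the tips of the shut fingers; the grasp point (between the pads) lies 19 mm behind it (env.grasp_offset is the z of the grasp point in the tool frame, in m); z points along the fingers, y is the direction in which the jaws open and shut (so a half turn about z gives the same grasp; the last joint's range is limited). The gripper opens to 85 mm and grips with 20 to 120 N. Pads are 22 mm wide; open, the fingers measure 114 mm over their backs; the gripper's body (76 mm by 85 mm) begins 54 mm behind the grasp point. The pads swing forward as they close: fully open they stand 13 mm farther back than shut.
Start: joints at [-1.301, 0.217, 1.613, -0, 1.311, -0.112], TCP at [0.233, -0.58, 0.231] pointing down, gripper open.
Joint ranges: [-2.75, 2.75], [-0.78, 2.1], [0.31, 2.55], [-1.13, 4.27], [0.13, 2.63], [-2.58, 2.58]. Speed limits (rad/s): [2.79, 2.79, 3.14, 3.14, 3.14, 3.14].

### API

Orientations are given as [roll, pitch, yaw] about the fixed x, y, z axes, in that order (R = Rz(yaw) Ry(pitch) Rx(roll)).
In Python, from station import env, read_camera gives the robot as it stands.
- The arm moves only by the tool play_rows, never from a script. Its argument "deltas" is a list of rows, each a list of 7 numbers: the shift along the world's x, y, z normalised to -1 to 1, where 1 is 0.3 m, then the turn, a rotation vector about the world's x, y, z normalised to -1 to 1, where 1 is 180 degrees, then the opening, from -1 (shut) to 1 (fully open). A call has 1 to 8 rows; each row is the pose to reach, as a shift and turn from the pose commanded when the call began, turning the shorter way round; what a row does not reach only later rows make up. A row lasts 1/12 s, in which the tool goes at most 41.7 mm and 7.16 degrees, less where a joint would pass 70% of its speed; a pose out of reach is approached as far as the arm can. A call with a number of a shift or a turn outside -1 to 1 is refused whole. A call with a gripper value outside its range is refused whole. The fingers move at their own pace and stop on an object; "force" is the grip in N (left out, the last holds). Time passes only in rows, so rows that repeat a pose let the fingers close. It gives the time, the measured TCP pose, the force and the opening at its end, in the units of the state.
- env.get_obs(): the state, without advancing time (a new reading comes with each control period).
- read_camera(name): name is "side" or "top" or "wrist"; returns a dict with "image" (384x512x3 uint8, blue, green, red), "intrinsics" (3x3 intrinsics, pixels), "rvec" (rotation vector, rad) and "tvec" (3), from world to camera coordinates, as OpenCV has them. Camera axes: x right, y down, z forward; pixel columns grow to the right and rows downward; lengths in m; the calibration is good to about 2 mm. A picture is of the moment at which its call begins. There is no depth.
- env.job_done(): hands the job in, once; it reports no verdict.
The state is a dict: "time": time; "joint_positions": joint angles; "joint_velocities": joint speeds; "joint_torque": joint torques, N m; "tcp_pos": TCP position; "eef_rot": TCP orientation; "wrist_force": force on the tool from outside, world axes, zero at the start; "ft_torque": the same for the moment, N m; "grip_width": finger opening in m.
Only numpy, scipy, OpenCV 4.12 (cv2) and the standard library are available. Lean on these libraries where they do the work, as an engineer would, in place of code of your own. Each camera call takes 0.05 s, during which the arm holds its last target. There are 200 camera calls.

## Working session

There is one attempt and no reset: what is moved stays moved. The work goes in short steps, Python scripts to look and compute and a tool call to move; the robot and the scene stay as the last step left them, time stands still between calls to the robot, and variables do not carry over. Pictures are saved under pics/ and viewed, about 8 in all and at most 12, crops included, and the job is handed in when it is done.

Besides the shell and the picture viewer there is one more tool, called after "Request:" as name(argument=value, ...) on one line, values as JSON. play_rows: Moves the arm, as the interface text tells. Scaled input: -1 to 1 covers 0.3 m each way for a shift and 180 degrees each way for a turn. Its arguments: {"type":"object","properties":{"deltas":{"type":"array"},"force":{"type":"number"}},"required":["deltas"]}

```bash
ls; mkdir -p pics; cat > h.py <<'E'
import numpy as np, cv2
from station import env, read_camera
def ray(c,uv):
    K=np.array(c["intrinsics"]);R=cv2.Rodrigues(np.array(c["rvec"],float))[0];t=np.array(c["tvec"],float).ravel()
    d=R.T@np.linalg.inv(K)@np.array([uv[0],uv[1],1.0]);return -R.T@t,d
def onz(c,uv,z):
    o,d=ray(c,uv);return o+d*(z-o[2])/d[2]
def proj(c,P):
    return cv2.projectPoints(np.array(P,float).reshape(-1,1,3),np.array(c["rvec"],float),np.array(c["tvec"],float),np.array(c["intrinsics"],float),None)[0].reshape(-1,2)
E
python3 - <<'E'
from h import *
import pickle
C={n:read_camera(n) for n in("top","side")}
pickle.dump(C,open("c0.pkl","wb"))
for n,c in C.items():
    cv2.imwrite(f"pics/{n}0.png",c["image"]); print(n,ray(c,(256,192)))
print(env.get_obs())
E
```

```text
pics
top (array([0.37895656, 0.05708529, 1.48208572]), array([ 0.18920289,  0.00831739, -0.98192063]))
side (array([0.46994354, 0.8741399 , 0.95536078]), array([ 0.15214353, -0.68112556, -0.71620226]))
{'time': 0.1, 'joint_positions': array([-1.30115850e+00,  2.17728164e-01,  1.61478322e+00, -2.70042733e-05,
        1.31130275e+00, -1.12204794e-01]), 'joint_velocities': array([-0.00081283, -0.00150799, -0.00428467, -0.00019183,  0.00145999,
        0.00174778]), 'joint_torque': array([-3.32096624e-04, -3.98072612e+01, -3.04970098e+01, -1.00136417e-04,
        4.19511023e-03,  1.82399930e-05]), 'tcp_pos': array([ 0.23270631, -0.57926499,  0.23006319]), 'eef_rot': array([-3.13938222e+00, -2.22817605e-04,  3.81849336e-01]), 'wrist_force': array([-0.01972388,  0.72524769, -0.55907519]), 'ft_torque': array([ 0.05663016, -0.05643438,  0.05323326]), 'grip_width': 0.08542784265402244}
```

View pics/top0.png

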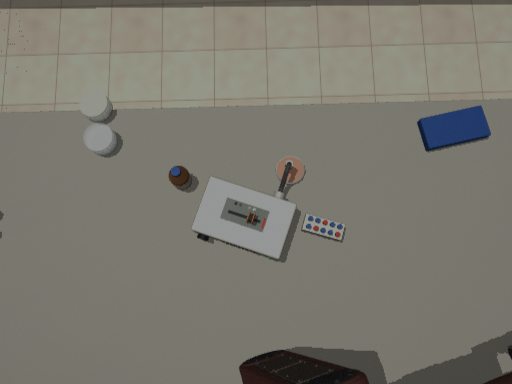

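View pics/side0.png

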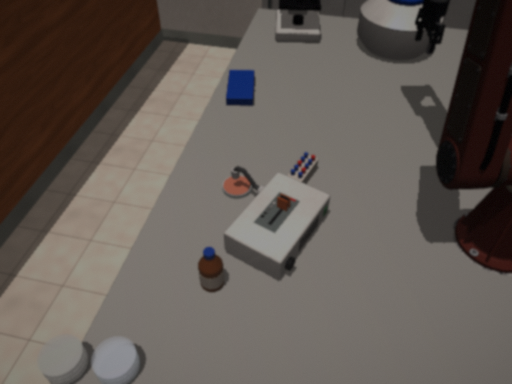

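The top view shows the lamp at about (245,217), with the red bar near (264,223) and the lever near (252,217). The dish is at (290,170), the bottle at (179,177) and the rack at (323,227). I'll zoom in and measure.

```bash
python3 - <<'E'
from h import *
import pickle
C=pickle.load(open("c0.pkl","rb"))
t=C["top"];s=C["side"]
a=cv2.resize(t["image"][170:265,185:305],None,fx=6,fy=6,interpolation=cv2.INTER_CUBIC)[:, :]
b=cv2.resize(s["image"][170:275,215:335],None,fx=5,fy=5,interpolation=cv2.INTER_CUBIC)
cv2.imwrite("pics/topz.png",a);cv2.imwrite("pics/sidez.png",b)
im=t["image"].astype(int)
hsv=cv2.cvtColor(t["image"],cv2.COLOR_BGR2HSV)
w=((hsv[...,1]<25)&(hsv[...,2]>165)).astype(np.uint8)
w[:170]=0;w[265:]=0;w[:,:185]=0;w[:,300:]=0
cs,_=cv2.findContours(w,0,2);k=max(cs,key=cv2.contourArea);print(cv2.contourArea(k))
P=np.array([onz(t,p[0],.085)[:2] for p in k],np.float32)
r=cv2.minAreaRect(P);print(r,cv2.boxPoints(r)); print(cv2.boxPoints(cv2.minAreaRect(k)))
m=((im[...,2]>130)&(im[...,1]<90)).astype(np.uint8)
n,l,st,ce=cv2.connectedComponentsWithStats(m[200:235,215:280])
for i in range(1,n): print(st[i,4],ce[i]+[215,200],onz(t,ce[i]+[215,200],.085))
E
```

```text
Traceback (most recent call last):
ValueError: max() iterable argument is empty
```

View pics/topz.png

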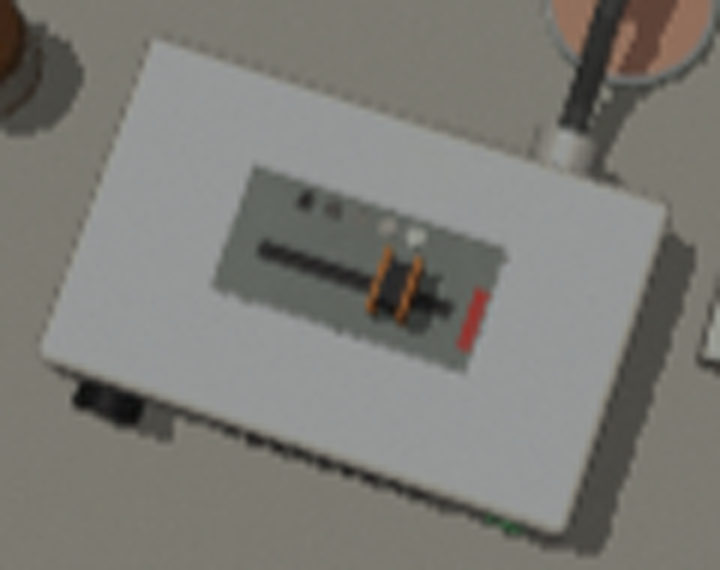

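The zoomed crop shows the lamp top's corners at (155,40), (668,208), (562,530) and (42,352). The orange plates are at x≈378 and 410, and the red bar is at (473,320).

```bash
python3 - <<'E'
from h import *
import pickle
C=pickle.load(open("c0.pkl","rb"))
t=C["top"]
f=lambda p:(np.array(p)+.5)/6-.5+[185,170]
Q=[onz(t,f(p),.085)[:2] for p in [(155,40),(668,208),(562,530),(42,352)]]
print(np.round(Q,4));A,B,Cc,D=Q
print([np.linalg.norm(x) for x in(A-B,B-Cc,Cc-D,D-A)])
c=np.mean(Q,0);y=(A-B)+(D-Cc);yaw=np.arctan2(-y[0],y[1]);print("centre",c,"yaw",yaw,np.degrees(yaw))
R=np.array([[np.cos(yaw),-np.sin(yaw)],[np.sin(yaw),np.cos(yaw)]])
L=lambda p,z:R.T@(onz(t,f(p),z)[:2]-c)
print("red",L((473,320),.085))
for p in [(388,250),(372,313),(418,260),(402,322)]: print("plate ends",L(p,.124))
for p in [(305,200),(336,208),(388,227),(415,237)]: print("swatch",L(p,.085))
for nm,l in [("home lever",-.035),("third",.007)]:print(nm,c+R@[0,l])
# bystanders
for n,p,z in[("bottle cap",(177,172),.13),("rack",(323,227),.061),("dish",(290,170),.014)]:
    print(n,L((np.array(p)-[185,170])*6,z))
E
```

```text
[[ 0.6985  0.2018]
 [ 0.6092 -0.0459]
 [ 0.4562  0.01  ]
 [ 0.5465  0.2566]]
[np.float64(0.2633252173128137), np.float64(0.16290000226193613), np.float64(0.26264593288451454), np.float64(0.16167054152456842)]
centre [0.57759536 0.10562024] yaw -0.34853261784212536 -19.969448024999796
red [-0.00018867 -0.05970499]
plate ends [ 0.01363524 -0.01295931]
plate ends [-0.01686861 -0.01548562]
plate ends [ 0.0136399  -0.02781037]
plate ends [-0.01639522 -0.03012199]
swatch [0.02923527 0.03591987]
swatch [0.03031232 0.02040857]
swatch [ 0.02953355 -0.00644465]
swatch [ 0.02906792 -0.02037645]
home lever [0.5656422  0.07272462]
third [0.579986   0.11219937]
bottle cap [0.05486743 0.22000145]
rack [ 0.04765866 -0.22583975]
dish [ 0.19131942 -0.0808801 ]
```

Request:
play_rows(deltas=[[0.497,0.993,0.0,0,0,0.267,-1],[0.497,0.993,0.0,0,0,0.267,-1],[0.497,0.993,0.0,0,0,0.267,-1],[0.497,0.993,0.0,0,0,0.267,-1],[0.497,0.993,0.0,0,0,0.267,-1],[0.497,0.993,0.0,0,0,0.267,-1],[0.497,0.993,0.0,0,0,0.267,-1],[0.497,0.993,0.0,0,0,0.267,-1]], force=40)

```text
time: 0.77
tcp_pos: [0.3821, -0.2799, 0.2309]
eef_rot: [-3.141, -0.0, 1.223]
wrist_force: [1.2, -0.1, 0.8]
grip_width: 0.0002
```

Request:
play_rows(deltas=[[0.41,0.81,0,0,0,0,-1],[0.41,0.81,0,0,0,0,-1],[0.41,0.81,0,0,0,0,-1],[0.41,0.81,0,0,0,0,-1],[0.41,0.81,0,0,0,0,-1],[0.41,0.81,0,0,0,0,-1],[0.41,0.81,0,0,0,0,-1],[0.41,0.81,0,0,0,0,-1]])

```text
time: 1.43
tcp_pos: [0.5061, -0.035, 0.2309]
eef_rot: [-3.141, -0.002, 1.226]
wrist_force: [0.1, 0.1, 0.4]
grip_width: -0.0001
```

Request:
play_rows(deltas=[[0.264,0.538,-0.1,0,0,0,-1],[0.264,0.538,-0.1,0,0,0,-1],[0.264,0.538,-0.1,0,0,0,-1],[0.264,0.538,-0.1,0,0,0,-1],[0.264,0.538,-0.1,0,0,0,-1],[0.264,0.538,-0.1,0,0,0,-1],[0.264,0.538,-0.1,0,0,0,-1]])

```text
time: 2.02
tcp_pos: [0.5836, 0.1217, 0.2004]
eef_rot: [-3.14, 0.002, 1.222]
wrist_force: [-0.4, -0.1, 0.2]
grip_width: -0.0001
```

```bash
python3 - <<'E'
from h import *
o=env.get_obs();print(o["tcp_pos"],o["eef_rot"],o["wrist_force"])
c=read_camera("wrist");cv2.imwrite("pics/w1.png",c["image"])
yaw=-.3485;cc=np.array([.5776,.1056]);R=np.array([[np.cos(yaw),-np.sin(yaw)],[np.sin(yaw),np.cos(yaw)]])
for l,z in [((0,-.0125),.124),((0,-.0305),.124),((0,-.06),.085),((0,.007),.085)]:
    print(l,proj(c,[*(cc+R@l),z]))
print("tcp in lamp",R.T@(o["tcp_pos"][:2]-cc))
E
```

```text
[0.58356532 0.12173732 0.20039655] [-3.13999665e+00  2.13246074e-03  1.22183328e+00] [-0.44010028 -0.10305151  0.20021755]
(0, -0.0125) [[256.52230232 240.76330735]]
(0, -0.0305) [[256.49298882 263.51487   ]]
(0, -0.06) [[256.22385645 270.98509876]]
(0, 0.007) [[256.30024934 196.52982298]]
tcp in lamp [9.60147581e-05 1.72043289e-02]
```

View pics/w1.png

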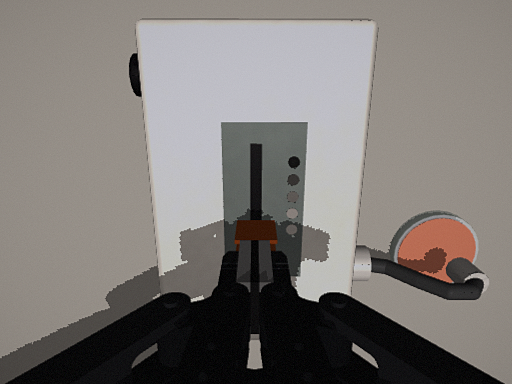

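The wrist view shows the slot at column 256, as predicted, and the lever's top far edge at row 240 (predicted 241). The joint is therefore at click 1. Next I'll descend on the far side.

Request:
play_rows(deltas=[[0,0,-0.12,0,0,0,-1],[0,0,-0.24,0,0,0,-1],[0,0,-0.333,0,0,0,-1],[0,0,-0.333,0,0,0,-1],[0,0,-0.333,0,0,0,-1]])

```text
time: 2.48
tcp_pos: [0.5821, 0.1203, 0.1]
eef_rot: [-3.137, 0.002, 1.218]
wrist_force: [-0.6, -0.5, 0.3]
grip_width: 0.0
```

Request:
play_rows(deltas=[[-0.004,-0.011,0,0,0,0,-1],[-0.008,-0.022,0,0,0,0,-1],[-0.012,-0.033,0,0,0,0,-1],[-0.016,-0.044,0,0,0,0,-1],[-0.0182,-0.05,0,0,0,0,-1],[-0.0182,-0.05,0,0,0,0,-1],[-0.0182,-0.05,0,0,0,0,-1]])

```text
time: 3.07
tcp_pos: [0.5788, 0.1072, 0.1018]
eef_rot: [3.141, -0.0, 1.22]
wrist_force: [0.4, 0.1, -0.0]
grip_width: 0.0002
```

Request:
play_rows(deltas=[[-0.0023,-0.0063,0,0,0,0,-1],[-0.0046,-0.0126,0,0,0,0,-1],[-0.0068,-0.0188,0,0,0,0,-1],[-0.0091,-0.025,0,0,0,0,-1],[-0.0114,-0.0313,0,0,0,0,-1],[-0.0114,-0.0313,0,0,0,0,-1],[-0.0114,-0.0313,0,0,0,0,-1]])

```text
time: 3.65
tcp_pos: [0.5749, 0.0972, 0.1011]
eef_rot: [-3.141, 0.002, 1.221]
wrist_force: [1.1, -0.1, -0.9]
grip_width: 0.0001
```

Request:
play_rows(deltas=[[-0.0023,-0.0063,0,0,0,0,-1],[-0.0046,-0.0126,0,0,0,0,-1],[-0.0068,-0.0188,0,0,0,0,-1],[-0.0068,-0.0188,0,0,0,0,-1],[-0.0068,-0.0188,0,0,0,0,-1]])

```text
time: 4.07
tcp_pos: [0.5732, 0.092, 0.1013]
eef_rot: [-3.141, 0.0, 1.22]
wrist_force: [0.2, 0.6, -0.6]
grip_width: 0.0004
```

```bash
cat >> h.py <<'E'
yaw=-.3485;cc=np.array([.5776,.1056]);R=np.array([[np.cos(yaw),-np.sin(yaw)],[np.sin(yaw),np.cos(yaw)]])
def st():
    o=env.get_obs();print(o["time"],"tcp lamp",np.round(R.T@(o["tcp_pos"][:2]-cc),4),o["tcp_pos"][2].round(4),"F lamp",np.round(R.T@o["wrist_force"][:2],2),o["eef_rot"].round(4))
E
python3 -c "
from h import *
st()
a=read_camera('top')['image'][190:245,210:285];b=read_camera('side')['image'][180:240,245:320];w=read_camera('wrist')['image'][180:290,200:310]
r=lambda x,k:cv2.resize(x,(390,390),interpolation=cv2.INTER_CUBIC)
cv2.imwrite('pics/m1.png',np.hstack([r(a,5),r(w,3)]))"
```

```text
4.0667 tcp lamp [ 0.0005 -0.0143] 0.1013 F lamp [-0.04  0.64] [-3.1414e+00  2.0000e-04  1.2203e+00]
```

View pics/m1.png

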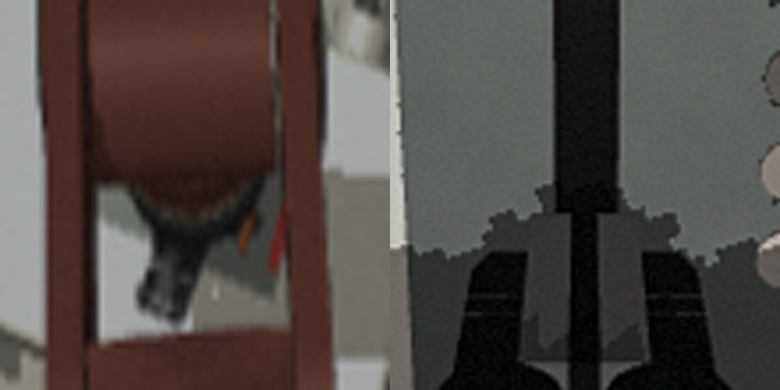

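The view is partly hidden by the arm, but the tip front is at about lamp y = -25 mm and the force is near zero, so the lever has probably snapped home. I'll press gently on to confirm against the stop.

Request:
play_rows(deltas=[[-0.0011,-0.0031,0,0,0,0,-1],[-0.0023,-0.0063,0,0,0,0,-1],[-0.0023,-0.0063,0,0,0,0,-1],[-0.0023,-0.0063,0,0,0,0,-1]])

```text
time: 4.55
tcp_pos: [0.5728, 0.0909, 0.1015]
eef_rot: [3.141, -0.001, 1.22]
wrist_force: [1.1, 3.8, -0.9]
grip_width: 0.0
```

Request:
play_rows(deltas=[[-0.0011,-0.0031,0,0,0,0,-1],[-0.0023,-0.0063,0,0,0,0,-1],[-0.0023,-0.0063,0,0,0,0,-1]])

```text
time: 4.8
tcp_pos: [0.5726, 0.0903, 0.1015]
eef_rot: [3.141, -0.004, 1.22]
wrist_force: [2.2, 7.5, -2.0]
grip_width: 0.0
```

```bash
python3 -c "
from h import *
st()"
```

```text
4.8 tcp lamp [ 0.0005 -0.0161] 0.1015 F lamp [-0.47  7.79] [ 3.1409 -0.0044  1.2198]
```

Request:
play_rows(deltas=[[0.009,0.025,0,0,0,0,-1],[0.019,0.052,0,0,0,0,-1],[0.019,0.052,0,0,0,0,-1],[0.019,0.052,0.12,0,0,0,-1],[0.019,0.052,0.24,0,0,0,-1],[0.019,0.052,0.333,0,0,0,-1],[0.019,0.052,0.333,0,0,0,-1],[0.019,0.052,0.333,0,0,0,-1]])

```text
time: 5.47
tcp_pos: [0.5795, 0.1039, 0.2043]
eef_rot: [3.136, -0.001, 1.221]
wrist_force: [-0.1, 0.3, -0.1]
grip_width: -0.0
```

```bash
python3 -c "
from h import *
st()
c=read_camera('wrist');cv2.imwrite('pics/w2.png',c['image'])
for y in(-.026,-.012): print(y,proj(c,[*(cc+R@[0,y]),.124]))"
```

```text
5.4667 tcp lamp [ 0.0023 -0.001 ] 0.2043 F lamp [-0.23  0.28] [ 3.1362e+00 -1.3000e-03  1.2209e+00]
-0.026 [[252.57495004 232.70758793]]
-0.012 [[252.50805811 214.28868371]]
```

View pics/w2.png

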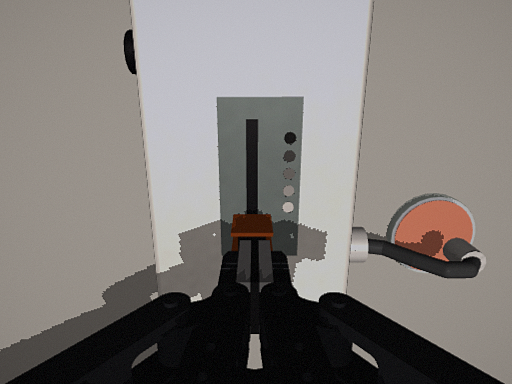

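The lever's top far edge is now at row 233, against 232.7 predicted for home, so it is home. Now I'll go over to the home side.

Request:
play_rows(deltas=[[-0.088,-0.22,0,0,0,0,-1],[-0.088,-0.22,0,0,0,0,-1],[-0.088,-0.22,0,0,0,0,-1],[-0.088,-0.22,-0.12,0,0,0,-1],[-0.088,-0.22,-0.24,0,0,0,-1],[-0.088,-0.22,-0.343,0,0,0,-1],[-0.088,-0.22,-0.343,0,0,0,-1],[-0.088,-0.22,-0.343,0,0,0,-1]])

```text
time: 6.18
tcp_pos: [0.5477, 0.0384, 0.0948]
eef_rot: [-3.133, 0.003, 1.221]
wrist_force: [0.4, -0.6, 0.7]
grip_width: 0.0001
```

```bash
python3 -c "
from h import *
st()"
```

```text
6.1833 tcp lamp [-0.0051 -0.0734] 0.0948 F lamp [ 0.55 -0.39] [-3.1332e+00  2.6000e-03  1.2206e+00]
```

Request:
play_rows(deltas=[[0.015,0.018,0.01,0,0,0,-1],[0.03,0.032,0.02,0,0,0,-1],[0.03,0.032,0.02,0,0,0,-1],[0.03,0.032,0.02,0,0,0,-1]])

```text
time: 6.52
tcp_pos: [0.5628, 0.0481, 0.1073]
eef_rot: [3.136, -0.002, 1.222]
wrist_force: [-0.9, 0.5, 0.5]
grip_width: -0.0001
```

```bash
python3 -c "
from h import *
st()"
```

```text
6.5167 tcp lamp [ 0.0057 -0.0591] 0.1073 F lamp [-1.04  0.1 ] [ 3.1364e+00 -1.6000e-03  1.2215e+00]
```

Request:
play_rows(deltas=[[0,0,0,0,0,0,-1],[0,0,0,0,0,0,-1],[0,0,0,0,0,0,-1],[0,0,0,0,0,0,-1]])

```text
time: 6.85
tcp_pos: [0.56, 0.0476, 0.1044]
eef_rot: [-3.141, 0.0, 1.22]
wrist_force: [-0.1, 1.0, 0.4]
grip_width: 0.0002
```

```bash
python3 -c "
from h import *
st()"
```

```text
6.85 tcp lamp [ 0.0033 -0.0605] 0.1044 F lamp [-0.4   0.91] [-3.1414e+00  1.0000e-04  1.2205e+00]
```

Request:
play_rows(deltas=[[0.001,0.007,-0.01,0,0,0,-1],[0.002,0.014,-0.01,0,0,0,-1],[0.003,0.021,-0.01,0,0,0,-1],[0.004,0.028,-0.01,0,0,0,-1],[0.005,0.035,-0.01,0,0,0,-1],[0.006,0.041,-0.01,0,0,0,-1],[0.0067,0.047,-0.01,0,0,0,-1],[0.0067,0.047,-0.01,0,0,0,-1]])

```text
time: 7.52
tcp_pos: [0.5623, 0.0623, 0.1014]
eef_rot: [-3.141, -0.001, 1.22]
wrist_force: [0.4, 0.0, -0.3]
grip_width: -0.0001
```

```bash
python3 -c "
from h import *
st()
c=read_camera('wrist');cv2.imwrite('pics/w3.png',c['image'])
for y in(-.026,-.012,.002): print(y,proj(c,[*(cc+R@[0,y]),.124]))"
```

```text
7.5167 tcp lamp [ 0.0004 -0.0459] 0.1014 F lamp [0.37 0.15] [-3.1412e+00 -1.0000e-03  1.2202e+00]
-0.026 [[257.16239561 237.98849636]]
-0.012 [[257.16572579 203.67934929]]
0.002 [[257.1692847  167.01380662]]
```

View pics/w3.png

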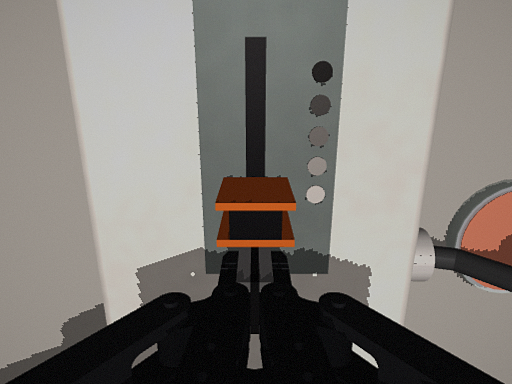

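The far plate's outer top edge is at row 204 (predicted 203.7 for click 1) and the force is zero, so that is the first click. I'll push on for the second.

Request:
play_rows(deltas=[[0.0022,0.006,0,0,0,0,-1],[0.0044,0.012,0,0,0,0,-1],[0.0066,0.018,0,0,0,0,-1],[0.0088,0.024,0,0,0,0,-1],[0.011,0.03,0,0,0,0,-1],[0.0132,0.036,0,0,0,0,-1],[0.0154,0.042,0,0,0,0,-1],[0.0154,0.042,0,0,0,0,-1]])

```text
time: 8.23
tcp_pos: [0.5671, 0.075, 0.1014]
eef_rot: [3.141, -0.001, 1.22]
wrist_force: [0.8, -0.7, -0.6]
grip_width: 0.0002
```

```bash
cat >> h.py <<'E'
def lever():
    st();c=read_camera('wrist');h=cv2.cvtColor(c['image'],cv2.COLOR_BGR2HSV)
    u=int(proj(c,[*(cc+R@[0,-.02]),.124])[0,0])
    m=((h[...,0]<20)&(h[...,1]>150)&(h[...,2]>170)) # bright top edges
    col=m[:,u-5:u+5].sum(1); print("bright rows",np.where(col>6)[0])
    for q in(0,.014,.028,.042,.056): print(q,"edge row",proj(c,[*(cc+R@[0,-.026+q]),.124])[0,1].round(1))
    return c
E
python3 -c "
from h import *
c=lever()"
```

```text
8.2333 tcp lamp [ 0.0006 -0.0323] 0.1014 F lamp [ 0.99 -0.39] [ 3.1414e+00 -1.4000e-03  1.2202e+00]
bright rows [217 218 219 220 221 222 223 253 254 255 256 257 258]
0 edge row 269.2
0.014 edge row 236.9
0.028 edge row 202.5
0.042 edge row 165.8
0.056 edge row 126.5
```

The edge is at row 217, so the joint is about 22 mm, just over the hump. I'll advance slightly.

Request:
play_rows(deltas=[[0.0011,0.003,0,0,0,0,-1],[0.0011,0.003,0,0,0,0,-1],[0.0011,0.003,0,0,0,0,-1]])

```text
time: 8.53
tcp_pos: [0.5672, 0.0756, 0.1013]
eef_rot: [3.142, -0.001, 1.221]
wrist_force: [-0.3, -0.4, -0.0]
grip_width: -0.0002
```

```bash
python3 -c "
from h import *
c=lever()"
```

```text
8.5333 tcp lamp [ 0.0005 -0.0317] 0.1013 F lamp [-0.11 -0.45] [ 3.1416e+00 -5.0000e-04  1.2207e+00]
bright rows [204 205 206 207 208 209 210 241 242 243 244 245 246]
0 edge row 270.8
0.014 edge row 238.6
0.028 edge row 204.3
0.042 edge row 167.7
0.056 edge row 128.4
```

Click 2 is confirmed: the edge is at row 204 (predicted 204.3). The third click gets slower steps.

Request:
play_rows(deltas=[[0.0022,0.006,0,0,0,0,-1],[0.0044,0.012,0,0,0,0,-1],[0.0066,0.018,0,0,0,0,-1],[0.0088,0.024,0,0,0,0,-1],[0.0108,0.029,0,0,0,0,-1],[0.0124,0.034,0,0,0,0,-1],[0.014,0.038,0,0,0,0,-1],[0.014,0.038,0,0,0,0,-1]])

```text
time: 9.25
tcp_pos: [0.5713, 0.0866, 0.1014]
eef_rot: [-3.141, 0.0, 1.22]
wrist_force: [-1.4, -2.5, 1.1]
grip_width: -0.0004
```

Request:
play_rows(deltas=[[0.0006,0.0015,0,0,0,0,-1],[0.0011,0.003,0,0,0,0,-1],[0.0011,0.003,0,0,0,0,-1]])

```text
time: 9.5
tcp_pos: [0.572, 0.0884, 0.1014]
eef_rot: [3.141, -0.002, 1.22]
wrist_force: [-0.1, -0.3, 0.7]
grip_width: -0.0
```

```bash
python3 -c "
from h import *
c=lever()"
```

```text
9.5 tcp lamp [ 0.0006 -0.0181] 0.1014 F lamp [ 0.02 -0.33] [ 3.1413e+00 -1.8000e-03  1.2203e+00]
bright rows [197 198 199 200 201 202 203 235 236 237 238 239 240]
0 edge row 300.1
0.014 edge row 269.8
0.028 edge row 237.6
0.042 edge row 203.2
0.056 edge row 166.5
```

The edge reads about 44 mm, and the lever may still be settling after the snap. I'll back off and check.

Request:
play_rows(deltas=[[-0.011,-0.03,0,0,0,0,-1],[-0.022,-0.06,0,0,0,0,-1],[-0.022,-0.06,0,0,0,0,-1],[-0.022,-0.06,0,0,0,0,-1],[-0.022,-0.06,0,0,0,0,-1]])

```text
time: 9.97
tcp_pos: [0.5651, 0.0693, 0.1015]
eef_rot: [3.142, -0.0, 1.22]
wrist_force: [0.4, 0.5, 0.8]
grip_width: 0.0002
```

```bash
python3 -c "
from h import *
c=lever();cv2.imwrite('pics/w4.png',c['image'])"
```

```text
9.9667 tcp lamp [ 0.0006 -0.0384] 0.1015 F lamp [0.23 0.66] [ 3.1415e+00 -4.0000e-04  1.2197e+00]
bright rows [149 150 151 152 153 154 155 156 189 190 191 192 193 194 195 196]
0 edge row 255.5
0.014 edge row 222.4
0.028 edge row 187.0
0.042 edge row 149.2
0.056 edge row 108.6
```

View pics/w4.png

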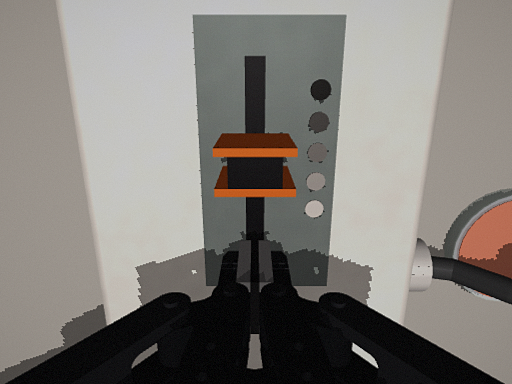

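The edge is at row 149 (predicted 149.2), so the lever is in the third click. It stands beside the third swatch and nothing touches it. I'll rise clear and hand in.

Request:
play_rows(deltas=[[0,0,0.12,0,0,0,-1],[0,0,0.24,0,0,0,-1],[0,0,0.35,0,0,0,-1],[0,0,0.35,0,0,0,-1],[0,0,0.35,0,0,0,-1],[0,0,0.35,0,0,0,-1],[0,0,0.35,0,0,0,-1]])

```text
time: 10.6
tcp_pos: [0.5638, 0.0697, 0.2045]
eef_rot: [-3.138, 0.001, 1.221]
wrist_force: [0.4, 0.4, -0.3]
grip_width: 0.0001
```

```bash
python3 -c "
from h import *
c=lever();print(env.job_done())"
```

```text
10.6 tcp lamp [-0.0007 -0.0385] 0.2045 F lamp [0.23 0.46] [-3.1384e+00  1.1000e-03  1.2208e+00]
bright rows [118 119 120 121 142 143 144 205 206 207]
0 edge row 181.5
0.014 edge row 161.3
0.028 edge row 140.2
0.042 edge row 118.4
0.056 edge row 95.6
the job is handed in; nothing more can be done
None
```

The lever is resting in the third click, and the job is handed in at about 10.6 s of the 45 s allowed. With the fingers shut, I pushed the lever home on its far face and pressed it against the stop at about 8 N. I then went round to the home face and pushed it out one click at a time.

- **Lever position:** in the wrist camera, the lever's edge matched the predicted row at home and at clicks 1, 2 and 3. After the last rise it read row 118, against 118.4 predicted for the third click.
- **One reading that disagreed:** just after the third snap the edge read about 44–45 mm. That was still below the 51 mm limit, and it read 42 mm once I backed the fingers off.
- **Contact:** the fingers were clear of the lever at hand-in, and the wrist force was at noise level (about 0.5 N).
- **Dish, bottle and rack:** I took no final picture of these to measure any shift. The tool never came near them, and no unexpected force showed up.

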